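# Torque the kiln lid-hinge bolt with the break-back wrench

## Task

Turn the break-back wrench (the longer one, with a black ribbed grip and a knuckle joint near its head) clockwise, seen from above, until its hinge bolt is tight and the handle gives way at the knuckle and stays bent by roughly 17 degrees. Stop there, without driving the handle over to its hard stop, and let go. Leave the plain one-piece wrench on the other hinge as it is.

Things in the scene. Friction and masses are not known exactly. Their poses are not given: they have to be found in the camera images.
- click_grip (a point): Centre of the break-back wrench's black ribbed grip: level round bar, 26 mm thick, free for 50 mm either way, 78 mm above the worktop (block below the head: 36 mm high). Its x axis runs along the handle to the knuckle, z up. Knuckle pivot (upright): 115 mm along +x; bolt axis: 160 mm along +x while the handle is straight. The head (38 mm wide, top at 91 mm) is captive on the bolt.
- bolt_turn (a joint): Angle (rad) of the bolt and the break-back wrench's head; grows clockwise from above (tightening). Starts between 0.3 and 0.55, turns stiffly (0.35 N m), stays where left, tight against a firm stop at 0.8.
- handle_break (a joint): Angle (rad) of that wrench's handle at the knuckle: 0 straight, grows clockwise from above. A detent holds it straight up to 1.3 N m at the knuckle (11 N at click_grip), which only the tight bolt resists; then resistance falls to under half at 0.3. Let go below 0.13 it springs back; from 0.15 to 0.45 it stays; beyond that it runs on to its hard stop at 0.55: too far.
- plain_turn (a joint): Angle (rad) of the plain wrench on the other hinge, 0 as it stands: one flat bright steel bar, 15 mm wide, reaching 157 mm from its bolt, no grip or knuckle, 78 mm up. Leave it alone. The hinges stand 0.27 to 0.43 m apart, left and right, either way round; both wrenches point toward the robot within 50 degrees.

How it is judged:
By the outcome, as a careful person would: the job done as asked, in the order asked, and still so for the second after the job is handed in, with the robot touching nothing.
It also fails if it takes over 35 s, if anything falls off the work surface, if the arm or the gripper's body presses on something with over 40 N, if the wrist force passes 120 N, or if a joint passes its speed limit or range.

## Robot

A 7-joint arm with a two-finger parallel gripper is mounted at the origin on a cart in front of the work surface, level with it; the furniture and walls round the work are solid. World frame = base frame: x ahead of the robot, y to its left, z up, the work surface at z = 0. Lengths are in m, angles in rad, forces in N, time in s.
With the tool pointing down it reaches from about 0.425 to 0.95 m from the base axis. Payload 16.7 kg.
Tool frame: the origin (TCP) lies midway between the tips of the shut fingers; the grasp point (between the pads) lies 19 mm behind it; z points along the fingers, y is the line along which they close (so a half turn about z gives the same grasp; the last joint's range is limited). The gripper opens to 94 mm and grips with 3 to 60 N. Pads are 16 mm wide; open, the fingers measure 119 mm over their backs; the gripper's body (75 mm by 177 mm) begins 78 mm behind the grasp point.
Start: joints at [-1.387, 0.426, 0.074, 1.606, -0.034, 1.111, -0.067], TCP at [0.221, 0.638, 0.205] pointing down, gripper open.
Joint ranges: [-2.85, 2.85], [-0.5, 2.14], [-1.23, 1.37], [0.21, 2.46], [-1.02, 4.16], [0.16, 2.05], [-2.73, 2.73]. Speed limits (rad/s): [1.89, 1.89, 2.39, 2.39, 3.01, 3.01, 3.01].

## Interface

Orientations are given as a unit quaternion [w, x, y, z].
In Python, from workcell import robot gives the robot as it stands. Calls block until the motion is done:
- robot.move_ptp(position, orientation): joint-space move of the TCP to a pose.
- robot.move_linear(position, attitude=None, velocity=0.15): straight line of the TCP; attitude=None keeps the orientation; velocity is the mean speed in m/s.
- robot.move_joints(angles): joint-space move.
- robot.gripper_to(opening, grasp_force=None): finger opening in m; grasp_force is the grip in N (None keeps the last); returns when the fingers have stopped.
- robot.wait(seconds).
- robot.ik(position, orientation): joint angles nearest the present ones, or None.
- robot.grab_frame(name): name is "side" or "top"; returns (picture, depth): 384x512x3 uint8, red, green, blue; 384x512 float32, m along the optical axis (not along the pixel's ray), 0 where there is no reading.
- robot.camera_model(name): a dict with "K" (3x3 intrinsics, pixels), "rvec" (rotation vector, rad) and "tvec" (3), from world to camera coordinates, as OpenCV has them. Camera axes: x right, y down, z forward; pixel columns grow to the right and rows downward; lengths in m; the calibration is good to about 2 mm. A picture is of the moment at which its call begins. camera_model takes no time and is no camera call.
A pose or a line that the arm cannot do raises robot.Unreachable and nothing moves.
- robot.finish_job(): hands the job in; it is judged then, once.
Trained networks look in the newest picture that a camera, given by its name, has taken for a name from the list of things; names that differ only in an ending like _2 or _b are one class to them, and where a whole thing is asked for, a point or a joint stands for the part that bears it (a point fixed in the world has none). Each returns a list of dicts, best first, with "score" (0 to 1); they miss things now and then, are a little off and sometimes report something else, mostly with a low value. They report only what shows in the picture. A call takes as long as a camera call.
- robot.boxes_of(camera, query): "box" ([centre column, centre row, width, height] in pixels, round what is visible of it).
- robot.place_of(camera, query): "location" ([row, column] in pixels: a listed point, or the origin of a listed thing).
Readings, each from a call of its own:
- robot.read_clock(): time.
- robot.read_joints(): joint angles.
- robot.read_qd(): joint speeds.
- robot.read_effort(): joint torques, N m.
- robot.read_position(): TCP position.
- robot.read_orientation(): TCP orientation.
- robot.read_force(): force on the tool from outside, world axes, zero at the start.
- robot.read_moment(): the same for the moment, N m.
- robot.read_width(): finger opening in m.
- robot.read_finger_force(): force on a finger pad.
Only numpy, scipy, OpenCV 4.12 (cv2) and the standard library are available. Lean on these libraries where they do the work, as an engineer would, in place of code of your own. Each camera call takes 0.05 s, during which the arm holds its last target. There are 200 camera calls.

## Working session

There is one attempt and no reset: what is moved stays moved. The work goes in short steps, each a Python script; the robot and the scene stay as the last script left them, time stands still between calls to the robot, and variables do not carry over. Pictures are saved under pics/ and viewed, at most 10 in all, crops included, and the job is handed in when it is done.

```bash
mkdir -p pics; cat > h.py <<'E'
import numpy as np, cv2
from workcell import robot
def cam(n):
    m=robot.camera_model(n); R=cv2.Rodrigues(np.array(m["rvec"],float))[0]
    return np.array(m["K"],float),R,np.array(m["tvec"],float).ravel()
def at_z(n,row,col,z):
    K,R,t=cam(n); d=R.T@np.linalg.inv(K)@[col,row,1]; c=-R.T@t
    return c+d*(z-c[2])/d[2]
def cloud(n,depth):
    K,R,t=cam(n); v,u=np.indices(depth.shape)
    p=np.stack([(u-K[0,2])/K[0,0]*depth,(v-K[1,2])/K[1,1]*depth,depth],-1)
    return (p-t)@R
E
python3 - <<'E'
from h import *
for n in("top","side"):
    im,d=robot.grab_frame(n); cv2.imwrite(f"pics/{n}0.png",im[:,:,::-1]); np.save(n+"0.npy",d)
    K,R,t=cam(n); print(n,-R.T@t,K[0,0])
    for q in("click_grip",):
        for r in robot.place_of(n,q)[:3]: print(q,r,at_z(n,*r["location"],.078))
    for q in("bolt_turn","handle_break","plain_turn"): print(q,robot.boxes_of(n,q)[:2])
print(robot.read_clock(),robot.read_orientation(),robot.read_width())
E
```

```text
top [ 0.50548846 -0.07315151  1.13976992] 381.0078540388038
click_grip {'location': [233.4, 145.1], 'score': 0.64} [0.48172105 0.2180434  0.078     ]
bolt_turn [{'box': [144.2, 212.4, 16.6, 88.6], 'score': 0.58}]
handle_break [{'box': [142.7, 225.1, 15.4, 69.0], 'score': 0.76}]
plain_turn [{'box': [281.7, 211.6, 16.8, 63.3], 'score': 0.84}]
side [ 0.24016484 -1.02727918  0.65831089] 496.24024145143915
click_grip {'location': [177.3, 185.7], 'score': 0.96} [0.47455543 0.22270492 0.078     ]
bolt_turn [{'box': [207.1, 173.5, 83.9, 19.2], 'score': 0.95}]
handle_break [{'box': [198.8, 177.4, 64.2, 14.7], 'score': 0.83}]
plain_turn [{'box': [254.1, 245.4, 70.8, 25.4], 'score': 0.58}]
0.5 [-1.69037310e-05  1.65664226e-01  9.86182216e-01 -3.27134776e-05] 0.0939984221566441
```

View pics/top0.png

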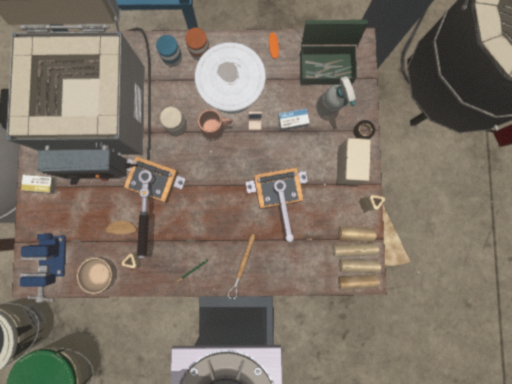

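View pics/side0.png

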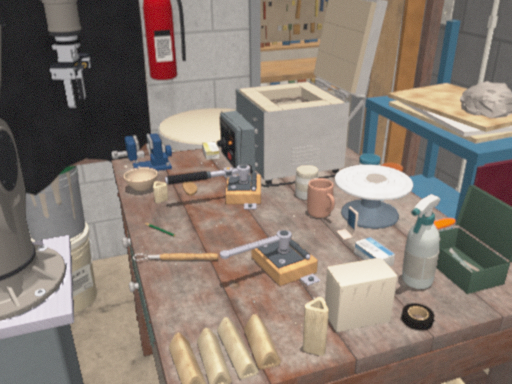

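The top view shows the break-back wrench on the left hinge, with its bolt near (145,175) and its black grip near (143,235). The plain wrench is on the right, from (281,185) to (290,238). Clockwise moves the grip left (+y), toward the kiln's control box at (80,163). I'll use depth to measure the geometry and clearances.

```bash
python3 - <<'E'
from h import *
P=cloud("top",np.load("top0.npy")); im=cv2.imread("pics/top0.png")
z=P[...,2]
v,u=np.indices(z.shape)
m=(u>130)&(u<160)&(v>160)&(v<262)&(z>.05)&(z<.12)
for r in range(160,262,4):
    s=m[r]; 
    if s.any(): print(r,s.sum(),P[r][s].mean(0).round(4),z[r][s].max().round(3))
# dark grip
g=(u>132)&(u<155)&(v>205)&(v<262)&(z>.06)&(im.max(2)<75)
q=P[g]; c=q[:,:2].mean(0); w=np.linalg.svd(q[:,:2]-c)[2][0]; s=(q[:,:2]-c)@w
print("grip",len(q),c,w,s.min(),s.max(),np.median(q[:,2]),q[:,2].max())
# tall stuff near
for lo,hi in((.03,.06),(.06,.14),(.14,.6)):
    k=(z>lo)&(z<hi)&(P[...,0]>.3)&(P[...,0]<.75)&(P[...,1]>.05)&(P[...,1]<.62)
    H=np.zeros((16,20),int)
    np.add.at(H,(((P[k][:,0]-.3)/.03).astype(int).clip(0,15),((P[k][:,1]-.05)/.03).astype(int).clip(0,19)),1)
    print(lo,hi,"rows x .3+.03i, cols y .05+.03j");print("\n".join("".join("#" if a>2 else "." for a in r) for r in H))
E
```

```text
164 12 [0.6801 0.2514 0.0545] 0.06
168 9 [0.6684 0.2126 0.0527] 0.055
172 11 [0.6519 0.2187 0.088 ] 0.094
176 14 [0.6405 0.2167 0.0892] 0.094
180 13 [0.6297 0.2159 0.0863] 0.09
184 7 [0.6189 0.2197 0.082 ] 0.086
188 7 [0.6074 0.2185 0.0855] 0.091
192 11 [0.5961 0.218  0.0865] 0.094
196 8 [0.5851 0.2196 0.0852] 0.091
200 6 [0.5741 0.2201 0.0826] 0.086
204 5 [0.5629 0.2206 0.0851] 0.087
208 5 [0.5518 0.2205 0.0847] 0.086
212 8 [0.5407 0.2215 0.0853] 0.089
216 10 [0.5296 0.2206 0.088 ] 0.093
220 10 [0.5186 0.2205 0.0873] 0.092
224 10 [0.5077 0.2205 0.0867] 0.093
228 10 [0.4967 0.2226 0.0884] 0.094
232 10 [0.4858 0.2224 0.0884] 0.094
236 10 [0.4749 0.2225 0.0873] 0.091
240 9 [0.464  0.2226 0.0879] 0.094
244 9 [0.4532 0.2235 0.0873] 0.093
248 10 [0.4423 0.2246 0.0873] 0.092
252 10 [0.4315 0.2245 0.087 ] 0.092
256 9 [0.4202 0.2294 0.0805] 0.089
260 2 [0.4068 0.257  0.0506] 0.051
grip 376 [0.47908503 0.21992561] [-0.98884463  0.14895065] -0.06976291882698048 0.05526866654898631 0.08856809484236933 1.1397699175407785
0.03 0.06 rows x .3+.03i, cols y .05+.03j
.........###....#...
.........#.#
[... 357 characters left out ...]
.###....
..............###...
..............###...
.....#........###...
.....##.......###...
.....##.......###...
.....##.......##....
.....##.............
.....#..............
.....##.............
.....##....##.......
.....#########......
......##............
......##########....
......#.............
....................
0.14 0.6 rows x .3+.03i, cols y .05+.03j
....................
....................
....................
....................
....................
....................
....................
....................
....................
....................
....................
.......########.....
.......########.....
......##########....
......##########....
....................
```

```bash
cat >> h.py <<'E'
B=np.array([.640,.216]); PSI=-.0385; R=.185; Z=.062
def quat(psi): a=(psi+np.pi)/2; return [0,np.cos(a),np.sin(a),0]
def d(a): return np.array([np.cos(a),np.sin(a)])
def pose1(D):            # turning about the bolt
    return [*(B-R*d(PSI-D)),Z]
def pose2(D,b):          # bending about the knuckle
    return [*(B-.045*d(PSI-D)-(R-.045)*d(PSI-D-b)),Z]
def push(psi,f0):        # force resisting clockwise motion
    f=np.mean([robot.read_force() for _ in range(5)],0)-f0
    return -f[:2]@[-np.sin(psi),np.cos(psi)], f
E
python3 - <<'E'
from h import *
p=pose1(0); 
for q in (robot.ik(p,quat(PSI)),robot.ik(pose2(.5,.4),quat(PSI-.8))): print(np.round(q,2) if q is not None else None)
robot.gripper_to(.06)
robot.move_ptp([p[0],p[1],.2],quat(PSI))
robot.move_linear([p[0],p[1],.125])
im,_=robot.grab_frame("side"); cv2.imwrite("pics/s1.png",cv2.resize(im[100:260,100:300,::-1],(800,640))[:600])
for r in robot.place_of("side","click_grip")[:2]: print(r,at_z("side",*r["location"],.078))
f0=np.mean([robot.read_force() for _ in range(5)],0); np.save("f0.npy",f0)
print(robot.read_clock(),robot.read_joints(),robot.read_position(),f0)
E
```

```text
[-0.78  0.35  0.23  2.11 -0.12  0.69  1.07]
[-0.9   0.52  0.26  1.85 -0.18  0.8   0.19]
{'location': [177.4, 188.0], 'score': 0.86} [0.48041939 0.21978273 0.078     ]
3.6917 [-0.81638644  0.25098111  0.27061734  2.06877498 -0.09019183  0.83110446
  1.03940083] [0.4557077  0.22361233 0.12598556] [-1.18381641  0.07815698  0.39341109]
```

View pics/s1.png

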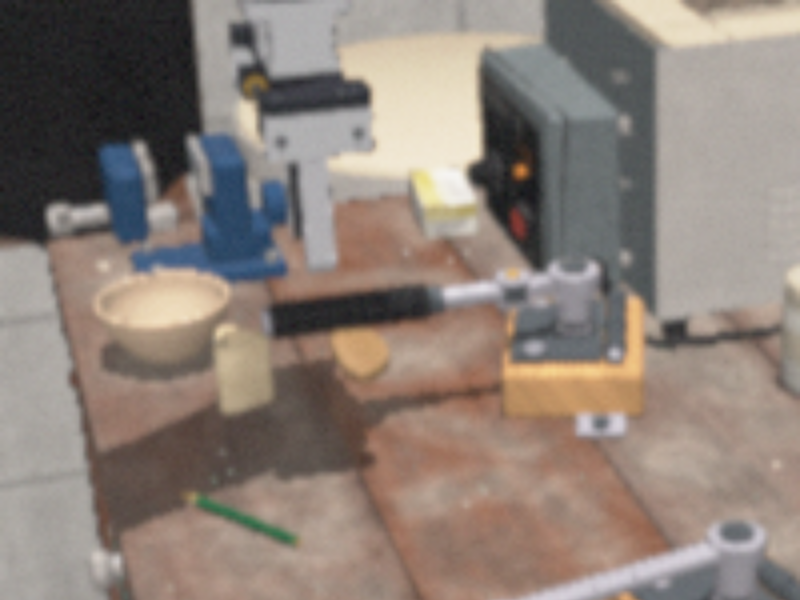

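The gripper sits above the grip, straddling it, and the path is clear. The prism and the bowl are both lower than the fingertips will be. I'll descend, cage the bar and turn until the force rises.

```bash
python3 - <<'E'
from h import *
f0=np.load("f0.npy")
p=pose1(0); robot.move_linear(p,quat(PSI),.1)
robot.gripper_to(.031); print("w",robot.read_width(),robot.read_position(),push(PSI,f0))
D=0
seq=[.1,.2]+list(np.arange(.22,.56,.02))
for D in seq:
    robot.move_linear(pose1(D),quat(PSI-D),.06)
    F,f=push(PSI-D,f0); print(round(D,3),round(F,2),f.round(1),round(robot.read_clock(),2))
    if F>5.5: break
E
```

```text
w 0.031122609724220488 [0.45520129 0.22322099 0.06206395] (np.float64(-0.547935078464085), array([ 2.06820541,  0.46867614, -0.20762058]))
0.1 -0.21 [ 1.2  0.  -0.2] 5.58
0.2 0.63 [ 1.2 -0.9  0.4] 6.03
0.22 -0.89 [1.4 0.6 0.1] 6.28
0.24 0.51 [ 1.9 -1.1 -0.3] 6.53
0.26 -0.24 [ 0.9 -0.  -0.4] 6.78
0.28 -0.44 [ 1.5 -0.  -0.5] 7.03
0.3 -0.41 [ 0.6  0.2 -0.1] 7.28
0.32 -0.65 [ 2.3 -0.2 -0.4] 7.53
0.34 -0.28 [ 0.8 -0.   0.2] 7.78
0.36 -0.67 [ 1.2  0.2 -0.4] 8.03
0.38 0.0 [ 0.5 -0.2 -1.3] 8.28
0.4 3.11 [-0.5 -3.2  0. ] 8.53
0.42 4.28 [-0.8 -4.4 -0.2] 8.78
0.44 5.14 [-2.5 -4.5  1. ] 9.03
0.46 5.36 [-2.7 -4.7  1.6] 9.28
0.48 4.98 [-2.9 -4.1  0.9] 9.53
0.5 4.7 [-2.7 -3.9  0.5] 9.78
0.52 4.71 [-2.4 -4.1  0.2] 10.03
0.54 4.26 [-3.4 -2.9  1.2] 10.28
0.56 3.1 [-2.6 -2.   0.4] 10.53
```

The force rose from about D=0.39, peaked at 0.46 and is now falling, so the knuckle is probably breaking. I'll measure the bend from the picture.

```bash
python3 - <<'E'
from h import *
print(robot.read_position(),robot.read_clock(),push(PSI-.56,np.load("f0.npy")))
for n in("top","side"):
    im,dp=robot.grab_frame(n); np.save(n+"2.npy",dp); cv2.imwrite(f"pics/{n}2full.png",im[:,:,::-1])
    c=im[150:270,70:220] if n=="top" else im[110:230,130:280]
    cv2.imwrite(f"pics/{n}2.png",cv2.resize(c[:,:,::-1],(750,600),interpolation=cv2.INTER_CUBIC))
E
```

```text
[0.48683527 0.32021558 0.0618645 ] 10.5333 (np.float64(3.096177777097404), array([-2.55277364, -2.0067443 ,  0.40439315]))
```

View pics/top2.png

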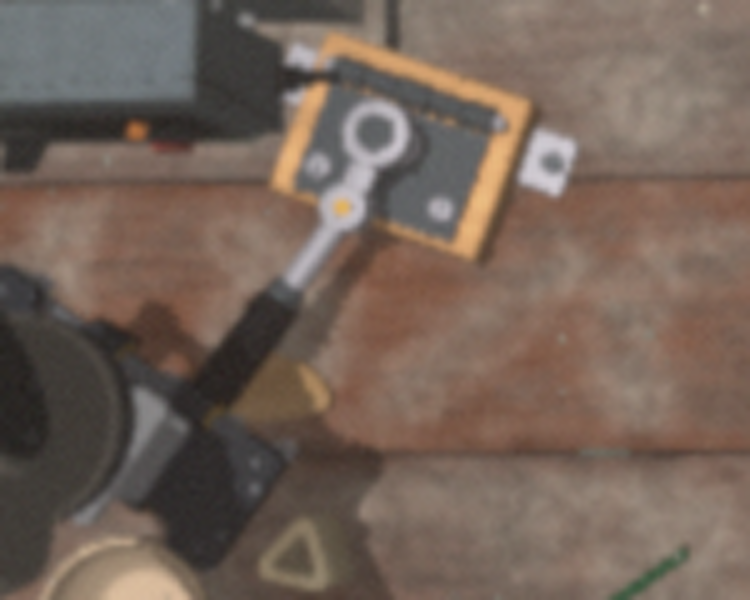

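View pics/side2.png

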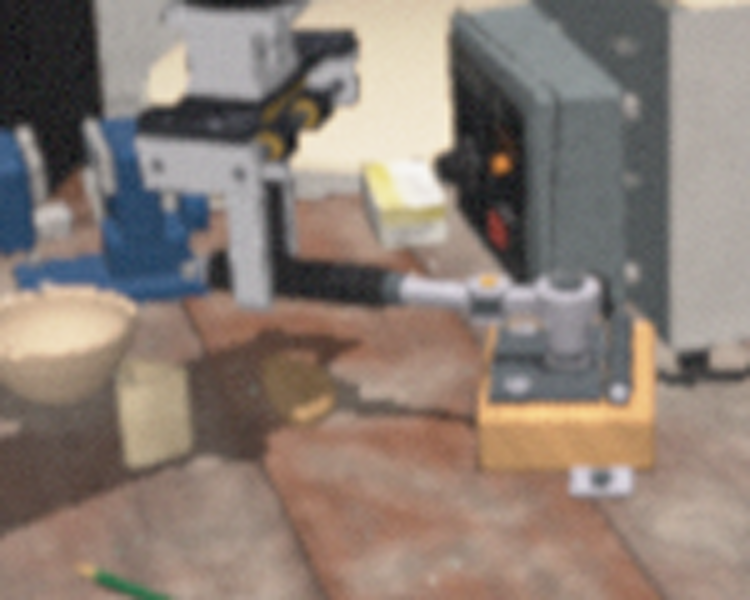

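The head lies about 0.425 rad from the x axis (bolt (376,132) to knuckle (342,207) in the crop). The handle lies at about 0.64 rad, so the bend is about 0.21 rad, which agrees with the TCP geometry. I'll continue about the knuckle to about 0.30, release, lift and check.

```bash
python3 - <<'E'
from h import *
f0=np.load("f0.npy"); D=.385
for b in (.26,.29,.318):
    robot.move_linear(pose2(D,b),quat(PSI-.56-.06*(b-.23)/.088),.04)
    print(b,push(PSI-D-b,f0)[0].round(2))
p=robot.read_position(); print(p,"bend",np.arctan2(*(np.array(p[:2])-(B-.045*d(PSI-D)))[::-1]*[1,-1])+D-PSI)
robot.gripper_to(.055)
robot.move_linear([p[0],p[1],.2]); robot.move_linear([p[0]-.02,p[1]+.13,.24],velocity=.2); robot.wait(.3)
im,dp=robot.grab_frame("top"); np.save("top3.npy",dp); cv2.imwrite("pics/top3full.png",im[:,:,::-1])
cv2.imwrite("pics/top3.png",cv2.resize(im[150:270,70:220,::-1],(750,600),interpolation=cv2.INTER_CUBIC))
r=robot.place_of("top","click_grip")[:1]; 
if r: g=at_z("top",*r[0]["location"],.078); print(r,g,"vs knuckle",g[:2]-(B-.045*d(PSI-D)))
print(robot.boxes_of("top","plain_turn")[:1],robot.read_clock(),robot.read_force()-f0)
E
```

```text
0.26 3.66
0.29 0.98
0.318 0.22
[0.49602082 0.32913971 0.06208366] bend 1.1668793731511589
[{'location': [224.4, 114.1], 'score': 0.83}] [0.50722141 0.30471352 0.078     ] vs knuckle [-0.09175406  0.07022061]
[{'box': [281.2, 209.6, 17.0, 62.3], 'score': 0.67}] 14.325 [ 0.81546318  0.18569316 -0.08252983]
```

View pics/top3.png

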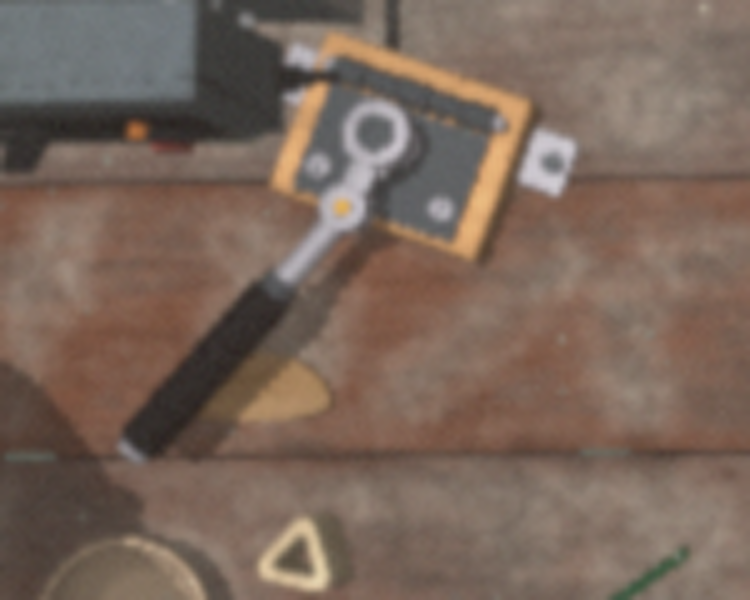

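The arm is clear and the handle stays bent: knuckle at (342,207), handle end at (132,450) in the crop. I'll fit the head and handle directions in world coordinates before handing in.

```bash
python3 - <<'E'
from h import *
px=lambda c,r,z:at_z("top",150+(r+.5)/5-.5,70+(c+.5)/5-.5,z)[:2]
b,k,e=px(376,132,.093),px(342,207,.092),px(134,447,.078)
A=lambda p,q:np.arctan2(*(p-q)[::-1])
print(b,k,e,np.linalg.norm(b-k),np.linalg.norm(e-k),A(b,k),A(k,e),"bend",A(b,k)-A(k,e))
P=cloud("top",np.load("top3.npy"));im=cv2.imread("pics/top3full.png");v,u=np.indices(P.shape[:2])
g=(u>90)&(u<128)&(v>204)&(v<242)&(P[...,2]>.07)&(P[...,2]<.1)
q=P[g][:,:2].astype(np.float32); l=cv2.fitLine(q,cv2.DIST_HUBER,0,.01,.01).ravel(); print(len(q),l,"heading",np.arctan(l[1]/l[0]))
q0=cloud("top",np.load("top0.npy")); 
for nm in("top0","top3"):
    Q=cloud("top",np.load(nm+".npy")); m=(u>270)&(u<300)&(v>190)&(v<245)&(Q[...,2]>.065)&(Q[...,2]<.1)
    l=cv2.fitLine(Q[m][:,:2].astype(np.float32),cv2.DIST_HUBER,0,.01,.01).ravel(); print("plain",np.arctan(l[1]/l[0]))
E
```

```text
[0.64006278 0.21762642] [0.59857543 0.23595951] [0.46736756 0.35274731] 0.04535749099113951 0.1756556166717362 -0.41609408282217725 -0.7273170988177585 bend 0.3112230159955813
428 [ 0.75209177 -0.6590584   0.51191664  0.30793518] heading -0.7195661
plain 0.17682457
plain 0.17644024
```

```bash
python3 -c "
from h import *
print(robot.finish_job())"
```

```text
the job is handed in; nothing more can be done
None
```

I turned the break-back wrench clockwise until its bolt was tight and the handle gave way; it now stays bent at about 0.30 rad (17°), released, with the plain wrench not moved, and I handed the job in without seeing a verdict.

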